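Seat the grinding disc in the ski-edge grinder head and swing the keeper over it

TASK

Without picking it up, nudge the orange grinding disc across the face of the grinder head until it drops flat into the round recess. Then push the keeper arm by its yellow knob all the way round until it stops over the disc. Leave the other things on the bench and on the head where they are.

Things in the scene. Friction and masses are not known exactly. Their poses are not given: they have to be found in the camera images.
- head: Grinder head fixed to the bench, face up: aluminium plate 280 x 170 mm, long along its x, level flat top face 26 mm above the bench. Blue motor end at x = 140 to 180 mm (100 mm wide, top 40 mm above the bench). Origin: plate centre at bench height; z up. In mm: recess at (15, 0), keeper pivot at (70, 0), brass nut near (103, -62); the orange disc starts at the -x side.
- recess (a point): Centre of the floor of the round recess in the head's face: 66 mm across, 8 mm deep with a sharp level rim (top of the rim 26 mm above the bench). Axes as those of the head.
- disc: Orange grinding disc with a steel hub, 60 mm across, 8 mm thick, about 80 g, loose, flat on the head's face on the -x side of the recess, 80 to 110 mm from its centre. Origin: centre of its underside; z up. Slides when pushed at its edge, tips over the rim and drops in when nudged on; seated, its top is flush with the face.
- keeper (a joint): Angle (rad) of the keeper, a flat steel arm turning level about a vertical pivot on the head. 0 = open, arm along the head's +y; grows anticlockwise from above; 1.571 = end stop, arm along -x over the disc. Starts at 0 to 0.4; friction holds it; about 1 N at the knob moves it. Arm 14 mm wide, 49 mm long, 2.5 to 9.5 mm above the face: passes over a seated disc only.
- keeper_knob (a point): Middle of the upright yellow knob on the keeper: a pin 12 mm across, 45 mm from the pivot; this point is 19 mm above the head's face, the knob's top 29 mm above the face.
- keeper_pivot (a point): The keeper's pivot axis at the level of the head's face; the dark pivot boss is 20 mm across and 12.5 mm tall.
- worn_disc: Worn grey disc, same size as the orange one, lying on the bench: leave. Origin: centre of its underside.
- nut: Brass arbor nut, 22 mm across, 18 mm tall, standing loose on the head's face: leave. Origin: centre of its underside.
- wax: Red bar of ski wax, 90 x 45 x 28 mm, on the bench: leave. Origin: centre of its underside.
- spray: White bottle with a green cap, 56 mm across, 150 mm tall, on the bench: leave. Origin: centre of its underside.
- driver: Red-handled screwdriver lying on the bench along its own x, tip to +x: leave. Origin: near its middle.
- cup: Blue plastic cup, 72 mm across, 85 mm tall, on the bench: leave. Origin: centre of its underside.
- stone: Brick-red honing stone, 75 x 25 x 13 mm, on the bench: leave. Origin: centre of its underside.
Mind the look-alikes: they are no part of the job. What is meant by the disc is not pink, and is the smaller of those in its own colour.

How it is judged:
By the outcome, as a careful person would: the job done as asked, in the order asked, and still so for the second after the job is handed in, with the robot touching nothing.
It also fails if it takes over 53 s, if anything falls off the work surface, if the arm or the gripper's body presses on something with over 40 N, if the wrist force passes 120 N, or if a joint passes its speed limit or range.

ROBOT

A 6-joint arm with a two-finger parallel gripper is mounted at the origin on the work surface. World frame = base frame: x ahead of the robot, y to its left, z up, the work surface at z = 0. Lengths are in m, angles in degrees, forces in N, time in s.
With the tool pointing down it reaches from about 0.4 to 0.825 m from the base axis. Payload 7 kg.
Tool frame: the origin (TCP) lies at the very end of the fingers, on their centre line; the grasp point (between the pads) lies 19 mm behind it; z points along the fingers, y is the line along which they close (so a half turn about z gives the same grasp; the last joint's range is limited). The gripper opens to 88 mm and grips with 3 to 60 N. Pads are 19 mm wide; open, the fingers measure 130 mm over their backs; the gripper's body (78 mm by 193 mm) begins 47 mm behind the grasp point.
Start: joints at [82.168, 20.546, 0.682, 0, -70.136, -16.507], TCP at [0.278, 0.615, 0.2] pointing down, gripper open.
Joint ranges: [-176.03, 176.03], [-82.01, 121.73], [-58.28, 71.71], [-173.87, 95.51], [-174.79, -0.11], [-173.66, 173.66]. Speed limits (degrees/s): [136.94, 136.94, 172.46, 180, 180, 180].

INTERFACE

Orientations are given as [roll, pitch, yaw] about the fixed x, y, z axes, in that order (R = Rz(yaw) Ry(pitch) Rx(roll)).
In Python, from plant import ctrl gives the robot as it stands.
- The arm moves only by the tool carry_out, never from a script. Its argument "deltas" is a list that holds one entry, the list of rows, each a list of 5 numbers: the shift along the tool's x, y, z scaled (see below), then the turn about the tool's z scaled (see below), then the opening, from -1 (shut) to 1 (fully open). A call has 1 to 5 rows; each row is the pose to reach, as a shift and turn from the pose commanded when the call began, along the tool's axes at that moment, turning the shorter way round; what a row does not reach only later rows make up. The controller multiplies each number of a shift by 20 cm and each number of a turn by 2 pi rad. A row lasts 1/10 s, in which the tool goes at most 50 mm and 8.59 degrees, less where a joint would pass 70% of its speed; a pose out of reach is approached as far as the arm can. A call with a number of a shift or a turn outside -1 to 1 is refused whole. A call with a gripper value outside its range is refused whole. The fingers move at their own pace and stop on an object; the grip force is fixed at half the most. Time passes only in rows, so rows that repeat a pose let the fingers close. It gives the time, the measured TCP pose, the force, the opening and the grip force at its end, in the units of the state.
- ctrl.get_obs(): the state, without advancing time (a new reading comes with each control period).
- ctrl.snapshot(name): name is "scene" or "top" or "wrist"; returns a dict with "color" (400x640x3 uint8, red, green, blue), "camera_matrix" (3x3 intrinsics, pixels), "R" (3x3) and "t" (3): a world point X has camera coordinates R X + t. Camera axes: x right, y down, z forward; pixel columns grow to the right and rows downward; lengths in m; the calibration is good to about 2 mm. A picture is of the moment at which its call begins. There is no depth.
- ctrl.close_job(): hands the job in; it is judged then, once.
Trained networks look in a picture, given as the dict that the camera call returned (one of the last four; its "shot" number tells which), for a name from the list of things; names that differ only in an ending like _2 or _b are one class to them, and where a whole thing is asked for, a point or a joint stands for the part that bears it (a point fixed in the world has none). Each returns a list of dicts, best first, with "p" (0 to 1); they miss things now and then, are a little off and sometimes report something else, mostly with a low value. They report only what shows in the picture. A call takes as long as a camera call. They do not tell look-alikes from the thing itself.
- ctrl.search_frame(picture, name): "centre" ([column, row] in pixels, amid what is visible of it).
- ctrl.silhouettes(picture, name): "mask" (400x640 bool, what is visible of it) and "centre" ([column, row] in pixels, amid what is visible of it).
- ctrl.spot_point(picture, name): "centre" ([column, row] in pixels: a listed point, or the origin of a listed thing).
The state is a dict: "clock": time; "joint_pos": joint angles; "qvel": joint speeds; "tau": joint torques, N m; "tool_pos": TCP position; "orientation": TCP orientation; "force": force on the tool from outside, world axes, zero at the start; "moment": the same for the moment, N m; "opening": finger opening in m; "gripper_force": force on a finger pad.
Only numpy, scipy, OpenCV 4.12 (cv2) and the standard library are available. Lean on these libraries where they do the work, as an engineer would, in place of code of your own. Each camera call takes 0.05 s, during which the arm holds its last target. There are 200 camera calls.

## Working session

There is one attempt and no reset: what is moved stays moved. The work goes in short steps, Python scripts to look and compute and a tool call to move; the robot and the scene stay as the last step left them, time stands still between calls to the robot, and variables do not carry over. Pictures are saved under pics/ and viewed, at most 10 in all, crops included, and the job is handed in when it is done.

Besides the shell and the picture viewer there is one more tool, called after "Call:" as name([rows], argument=value, ...), one row to a line, values as JSON. carry_out: Moves the arm, as the interface text tells. Its arguments: {"type":"object","properties":{"deltas":{"type":"array"}},"required":["deltas"]}

```bash
mkdir -p pics; ls; cat > h.py <<'E'
import numpy as np, cv2
from plant import ctrl
def save(p,n): cv2.imwrite('pics/'+n,p['color'][:,:,::-1])
def proj(p,X):
    c=p['R']@np.array(X)+p['t']; u=p['camera_matrix']@c; return u[:2]/u[2]
def ray(p,uv,z):
    d=p['R'].T@np.linalg.solve(p['camera_matrix'],[uv[0],uv[1],1]); o=-p['R'].T@p['t']
    return (o+d*(z-o[2])/d[2])[:2]
E
python3 - <<'E'
from h import *
o=ctrl.get_obs(); print({k:np.round(v,3) for k,v in o.items()})
for c in ['top','scene']:
    p=ctrl.snapshot(c); save(p,c+'0.png')
    for n,z in [('head',0),('recess',.018),('disc',.026),('keeper_knob',.045),('keeper_pivot',.026),('nut',.026),('worn_disc',0)]:
        for d in ctrl.spot_point(p,n)[:3]: print(c,n,round(d['p'],2),np.round(d['centre']),np.round(ray(p,d['centre'],z),4))
E
```

```text
pics
{'clock': np.float64(0.0), 'joint_pos': array([ 8.2167e+01,  2.0592e+01,  6.3300e-01, -1.8000e-02, -7.0139e+01,
       -1.6507e+01]), 'qvel': array([-0.075,  0.013, -0.047, -0.039, -0.012, -0.01 ]), 'tau': array([-1.0000e-03, -5.8272e+01,  2.9305e+01,  6.9970e+00,  7.0000e-03,
       -0.0000e+00]), 'tool_pos': array([0.278, 0.614, 0.199]), 'orientation': array([ 1.79901e+02, -1.20000e-02, -2.43460e+01]), 'force': array([0.889, 0.516, 1.349]), 'moment': array([-0.02 ,  0.026,  0.009]), 'gripper_force': np.float64(0.0), 'opening': np.float64(0.088)}
top head 0.57 [339. 179.] [ 0.573  -0.0518]
top recess 0.65 [344. 170.] [ 0.5961 -0.0653]
top disc 0.83 [349. 266.] [ 0.333  -0.0728]
top disc 0.82 [347. 210.] [ 0.4849 -0.0697]
top disc 0.76 [403. 225.] [ 0.4402 -0.2221]
top keeper_knob 0.67 [483. 147.] [ 0.6475 -0.4387]
top keeper_knob 0.61 [326. 148.] [ 0.6514 -0.0152]
top keeper_pivot 0.73 [343. 153.] [ 0.6418 -0.0644]
top nut 0.63 [365. 140.] [ 0.675  -0.1254]
top worn_disc 0.81 [194. 207.] [0.5024 0.3557]
scene head 0.96 [300. 218.] [ 0.5655 -0.0346]
scene head 0.17 [438. 268.] [0.368  0.3554]
scene recess 0.47 [272. 219.] [ 0.6452 -0.0662]
scene disc 0.73 [316. 195.] [ 0.4774 -0.0729]
scene disc 0.7 [303. 177.] [ 0.4578 -0.1758]
scene disc 0.65 [348. 186.] [ 0.3635 -0.0469]
scene keeper_knob 0.61 [281. 221.] [ 0.6413 -0.0174]
scene keeper_pivot 0.68 [274. 219.] [ 0.6438 -0.0553]
scene nut 0.55 [253. 210.] [ 0.6777 -0.1256]
scene worn_disc 0.71 [404. 290.] [0.4954 0.3521]
```

View pics/top0.png

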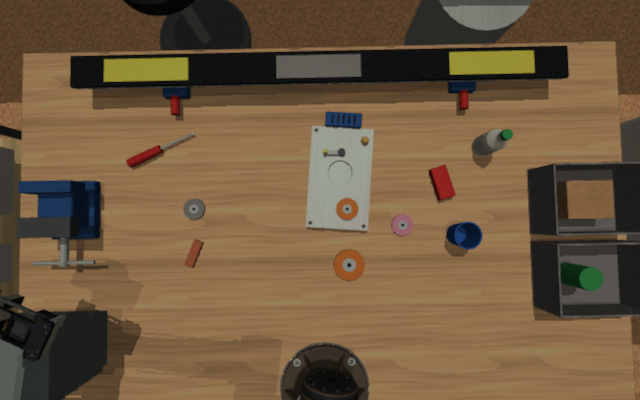

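View pics/scene0.png

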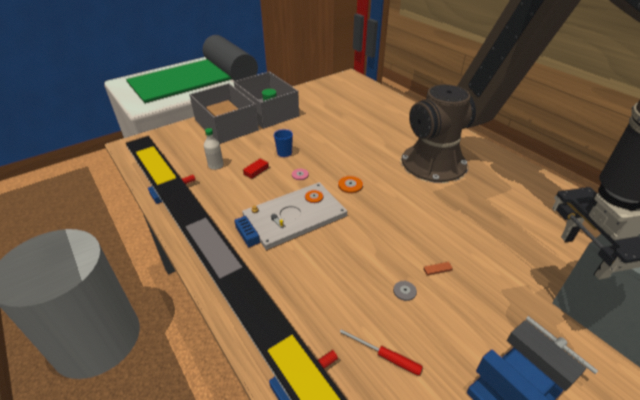

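Top view: the plate spans columns 307–373 and rows 126–231. The small orange disc on it is at (347,209), the recess at (340,172), the pivot at (341,153) and the knob at about (326,151). The larger orange disc at (349,265) and the pink disc at (402,225) are decoys. I'm moving above the head now.

Call:
carry_out([
  [[0.8, 0.87, 0, 0, 1], [0.8, 0.87, 0, 0, 1], [0.8, 0.87, 0, 0, 1], [0.8, 0.87, 0, 0, 1], [0.8, 0.87, 0, 0, 1]],
])

```text
clock: 1.3
tool_pos: [0.3526, 0.3878, 0.2005]
orientation: [-180.0, 0.0, -24.4]
force: [1.3, 0.7, -0.2]
opening: 0.0873
gripper_force: 0.0
```

Call:
carry_out([
  [[0.8, 0.87, 0, 0, 1], [0.8, 0.87, 0, 0, 1], [0.8, 0.87, 0, 0, 1], [0.8, 0.87, 0, 0, 1], [0.8, 0.87, 0, 0, 1]],
])

```text
clock: 1.8
tool_pos: [0.4266, 0.1636, 0.2007]
orientation: [-179.9, -0.0, -24.4]
force: [1.1, 1.0, 1.0]
opening: 0.0875
gripper_force: 0.0
```

Call:
carry_out([
  [[0.8, 0.87, -0.2, -0.0676, 0], [0.8, 0.87, -0.2, -0.0676, 0], [0.8, 0.87, -0.2, -0.0676, 0], [0.8, 0.87, -0.2, -0.0676, 0], [0.8, 0.87, -0.2, -0.0676, 0]],
])

```text
clock: 2.3
tool_pos: [0.4967, -0.0478, 0.2388]
orientation: [-180.0, -0.1, 0.1]
force: [0.7, 1.1, -0.6]
opening: 0.053
gripper_force: 0.0
```

```bash
python3 - <<'E'
from h import *
o=ctrl.get_obs(); print({k:np.round(o[k],3) for k in ['clock','tool_pos','orientation','opening','force']})
p=ctrl.snapshot('wrist'); save(p,'w0.png')
for n,z in [('head',0),('recess',.018),('disc',.026),('keeper_knob',.045),('keeper_pivot',.026),('nut',.026)]:
    for d in ctrl.spot_point(p,n)[:3]: print(n,round(d['p'],2),np.round(d['centre']),np.round(ray(p,d['centre'],z),4))
E
```

```text
{'clock': np.float64(2.3), 'tool_pos': array([ 0.497, -0.048,  0.239]), 'orientation': array([-1.79983e+02, -6.70000e-02,  1.38000e-01]), 'opening': np.float64(0.053), 'force': array([ 0.713,  1.091, -0.555])}
head 0.64 [331. 109.] [ 0.5705 -0.0555]
head 0.2 [539. 123.] [ 0.5529 -0.3397]
recess 0.75 [328.  95.] [ 0.5872 -0.0519]
disc 0.95 [343. 172.] [ 0.4894 -0.0724]
disc 0.94 [343. 268.] [ 0.3473 -0.0738]
disc 0.81 [448. 201.] [ 0.449  -0.2162]
keeper_knob 0.96 [297.  39.] [ 0.646  -0.0153]
keeper_pivot 0.72 [335.  44.] [ 0.6447 -0.0591]
nut 0.66 [390.  18.] [ 0.6732 -0.1248]
```

View pics/w0.png

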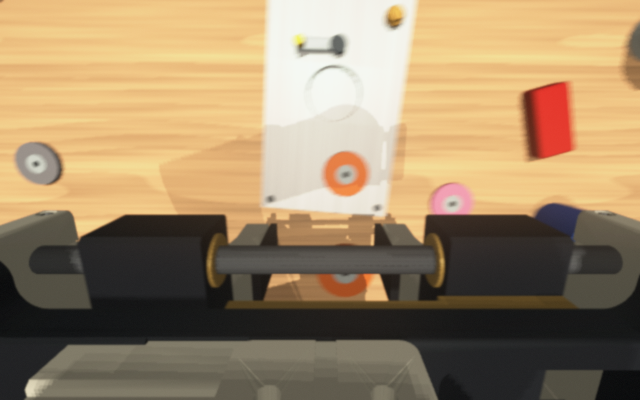

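The blurred wrist view shows the disc at (345,174), the recess at (334,93), the knob at (299,41) and the pivot at (337,45). The arm is still now, so I'll rectify a fresh picture at the face plane for exact positions.

```bash
cat >> h.py <<'E'
def rect(p,z,x0,x1,y0,y1,s=2000):
    # rectified: row 0 = x1 (far), col 0 = y1 (left); s px per m
    W=[(x0,y0),(x0,y1),(x1,y1),(x1,y0)]
    src=np.float32([proj(p,(x,y,z)) for x,y in W]); dst=np.float32([((y1-y)*s,(x1-x)*s) for x,y in W])
    return cv2.warpPerspective(p['color'],cv2.getPerspectiveTransform(src,dst),(int((y1-y0)*s),int((x1-x0)*s)),flags=cv2.INTER_CUBIC)
E
python3 - <<'E'
from h import *
p=ctrl.snapshot('wrist'); q=ctrl.snapshot('top')
print(ctrl.get_obs()['tool_pos'])
for c,pp in (('w',p),('t',q)):
    for n,z in [('recess',.018),('disc',.026),('keeper_knob',.045),('keeper_pivot',.026),('nut',.026)]:
        for d in ctrl.spot_point(pp,n)[:3]: print(c,n,round(d['p'],2),np.round(ray(pp,d['centre'],z),4))
    for d in ctrl.silhouettes(pp,'disc'):
        print('mask',ray(pp,np.argwhere(d['mask']).mean(0)[::-1],.032))
im=np.hstack([rect(p,.026,.43,.72,-.16,.04),rect(q,.026,.43,.72,-.16,.04)])
for i in range(0,580,40): cv2.putText(im,'%.2f'%(.72-i/2000),(0,i+4),0,.3,(255,0,0)); 
cv2.imwrite('pics/r0.png',im[:,:,::-1])
E
```

```text
[ 0.49616192 -0.04480562  0.23791526]
w recess 0.93 [ 0.5908 -0.0531]
w recess 0.5 [0.4995 0.344 ]
w disc 0.81 [ 0.4488 -0.214 ]
w disc 0.74 [ 0.4895 -0.0716]
w disc 0.58 [ 0.3471 -0.0718]
w keeper_knob 0.91 [ 0.6419 -0.0123]
w keeper_knob 0.42 [ 0.5539 -0.3028]
w keeper_pivot 0.83 [ 0.6441 -0.0576]
w keeper_pivot 0.71 [ 0.586  -0.0529]
w nut 0.9 [ 0.674  -0.1206]
w nut 0.25 [ 0.4215 -0.3575]
mask [ 0.45230977 -0.21385091]
mask [ 0.48752614 -0.07103732]
mask [ 0.325677   -0.07203955]
mask [ 0.67307645 -0.12416311]
t disc 0.76 [ 0.3308 -0.0744]
t disc 0.53 [ 0.4465 -0.2193]
t keeper_knob 0.59 [ 0.4107 -0.3593]
t keeper_pivot 0.94 [ 0.6454 -0.0639]
mask [ 0.43421877 -0.22198015]
```

View pics/r0.png

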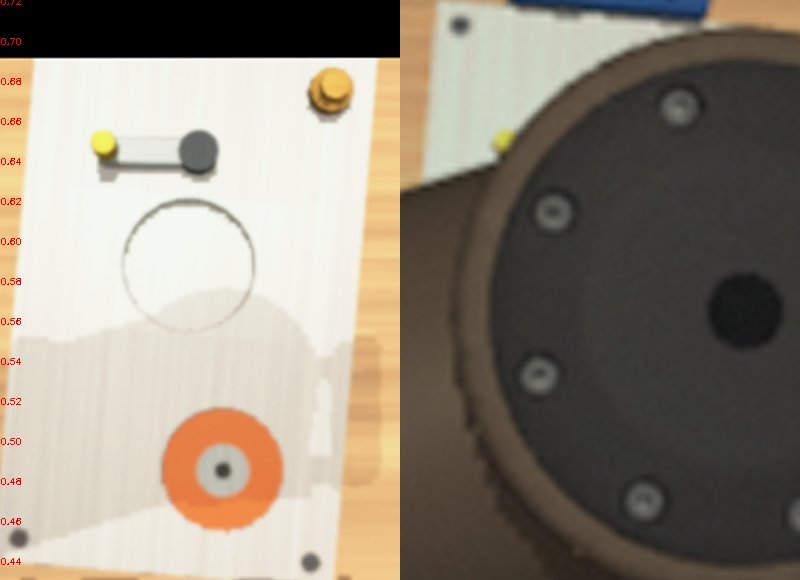

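The rectified view gives these positions:
- **Recess:** pixel (189,265), about (0.587,-0.0545), 66 mm across.
- **Disc:** about (0.487,-0.071).
- **Head yaw:** about -4.5°.
- **Pivot:** about (0.642,-0.059).
- **Keeper:** about 2°, almost fully open.

I'll push along a 9.5° heading with the fingers about 44 mm apart, so both touch the disc.

Call:
carry_out([
  [[-0.27, 0.17, 0.6, -0.0264, 0], [-0.27, 0.17, 0.6, -0.0264, 0], [-0.27, 0.17, 0.6, -0.0264, 0], [-0.27, 0.17, 0.6, -0.0264, 0], [-0.27, 0.17, 0.6, -0.0264, 0]],
])

```text
clock: 3.85
tool_pos: [0.4425, -0.0803, 0.1181]
orientation: [180.0, 0.0, 9.5]
force: [0.6, 0.2, 0.6]
opening: 0.044
gripper_force: 0.0
```

```bash
cat >> h.py <<'E'
def go(x,y,z,yaw):
    o=ctrl.get_obs(); t=np.array(o['tool_pos']); a=np.radians(o['orientation'][2]); d=np.array([x,y,z])-t
    c,s=np.cos(a),np.sin(a)
    dy=(yaw-o['orientation'][2]+180)%360-180
    print('now',np.round(t,4),round(o['orientation'][2],2),'open',round(o['opening'],4),'F',np.round(o['force'],1),'t',o['clock'])
    print('delta',np.round(np.array([c*d[0]+s*d[1], s*d[0]-c*d[1], -d[2]])/.2,3),round(-dy/360,4))
E
python3 -c "
from h import *
go(.4426,-.0786,.0295,9.5)"
```

```text
now [ 0.4425 -0.0803  0.1181] 9.49 open 0.044 F [0.6 0.2 0.6] t 3.85
delta [ 0.002 -0.008  0.443] -0.0
```

Call:
carry_out([
  [[0.002, -0.008, 0.25, 0, 0], [0.002, -0.008, 0.4, 0, 0], [0.002, -0.008, 0.44, 0, 0], [0.002, -0.008, 0.44, 0, 0], [0.002, -0.008, 0.44, 0, 0]],
])

```text
clock: 4.35
tool_pos: [0.4444, -0.078, 0.0315]
orientation: [180.0, -0.1, 9.5]
force: [0.1, -0.5, -0.6]
opening: 0.0439
gripper_force: 0.0
```

```bash
python3 -c "
from h import *
go(.5577,-.0594,.0295,9.5)"
```

```text
now [ 0.4444 -0.078   0.0315] 9.54 open 0.0439 F [ 0.1 -0.5 -0.6] t 4.35
delta [0.574 0.002 0.01 ] 0.0001
```

Call:
carry_out([
  [[0.05, 0, 0.01, 0, 0], [0.11, 0, 0.01, 0, 0], [0.17, 0, 0.01, 0, 0], [0.24, 0, 0.01, 0, 0], [0.31, 0, 0.01, 0, 0]],
])

```text
clock: 4.85
tool_pos: [0.5053, -0.0679, 0.0281]
orientation: [180.0, -0.0, 9.5]
force: [0.1, -0.1, -0.1]
opening: 0.0441
gripper_force: 0.0
```

```bash
python3 - <<'E'
from h import *
go(.5577,-.0594,.0295,9.5)
p=ctrl.snapshot('wrist')
im=np.vstack([p['color'],cv2.resize(rect(p,.026,.5,.72,-.14,.04),(640,782))[:190]]);cv2.imwrite('pics/r1.png',im[:,:,::-1])
for d in ctrl.silhouettes(p,'disc'): print(d['p'],np.round(ray(p,np.argwhere(d['mask']).mean(0)[::-1],.032),4),d['mask'].sum())
save(p,'w1.png')
E
```

```text
now [ 0.5053 -0.0679  0.0281] 9.51 open 0.0441 F [ 0.1 -0.1 -0.1] t 4.85
delta [ 0.265  0.001 -0.007] 0.0
```

View pics/w1.png

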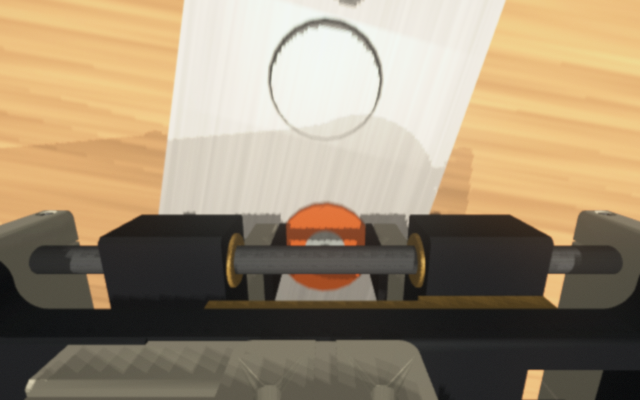

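The disc sits centred between the fingers with its front edge at (326,204). The near rim of the recess is at (326,139). I'll measure that gap before pushing on.

```bash
python3 - <<'E'
from h import *
p=ctrl.snapshot('wrist')
print('front',ray(p,(326,204),.034),'rear',ray(p,(326,289),.034),'rim',ray(p,(326,139),.026),'far',ray(p,(326,19),.026),'left/right',ray(p,(287,245),.034),ray(p,(365,245),.034))
print('tips', proj(p,(.5053,-.0679,.028)), 'cam',-p['R'].T@p['t'])
E
```

```text
front [ 0.51898806 -0.06616276] rear [ 0.46070218 -0.07596214] rim [ 0.55743282 -0.05972243] far [ 0.62227838 -0.04882019] left/right [ 0.48787551 -0.04607941] [ 0.49611151 -0.09532744]
tips [325.1149837  221.75227286] cam [ 0.57160934 -0.0567954   0.21313311]
```

```bash
python3 - <<'E'
from h import *
p=ctrl.snapshot('wrist'); q=ctrl.snapshot('scene')
u=proj(q,(.5,-.07,.03)).astype(int); print(u, ctrl.get_obs()['tool_pos'],ctrl.get_obs()['force'])
a=cv2.resize(p['color'][180:310,210:430],None,fx=3.4,fy=2.2,interpolation=2)
b=cv2.resize(q['color'][u[1]-45:u[1]+45,u[0]-70:u[0]+80],(a.shape[1],300),interpolation=2)
cv2.imwrite('pics/c1.png',np.vstack([a,b])[:,:,::-1])
E
```

```text
[310 197] [ 0.50321809 -0.06822666  0.02754821] [ 0.11637718 -0.13425043  0.99334901]
```

View pics/c1.png

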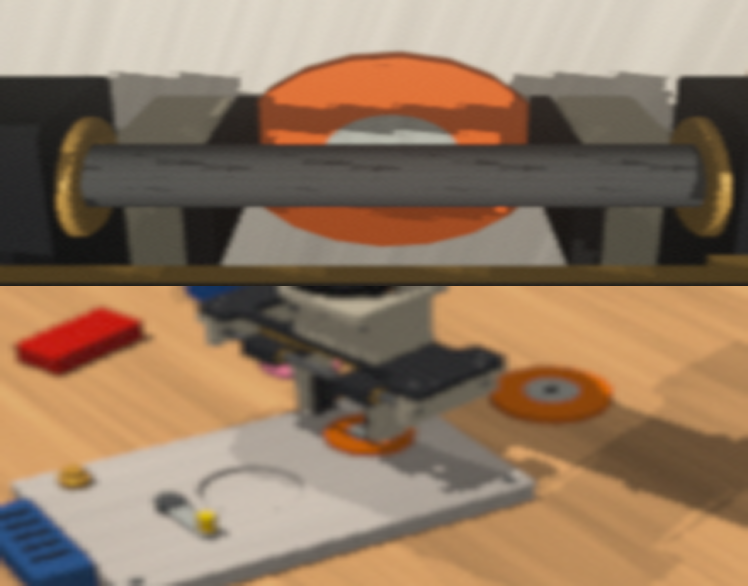

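The fingers passed over the disc: it is still at about (0.49,-0.071), so the real tip height must be above the reading. I'll lift, go back, and lower in small steps until they feel the face.

Call:
carry_out([
  [[0, 0, -0.1, 0, 0], [-0.15, 0, -0.1, 0, 0], [-0.315, 0, -0.1, 0, 0], [-0.315, 0, -0.02, 0, 0], [-0.315, 0, 0, 0, 0]],
])

```text
clock: 5.6
tool_pos: [0.4399, -0.0788, 0.0275]
orientation: [-180.0, 0.0, 9.5]
force: [0.6, 0.3, 0.2]
opening: 0.0436
gripper_force: 0.0
```

Call:
carry_out([
  [[0, 0, 0.01, 0, 0], [0, 0, 0.01, 0, 0], [0, 0, 0.01, 0, 0]],
])

```text
clock: 5.9
tool_pos: [0.4421, -0.0784, 0.0261]
orientation: [180.0, -0.0, 9.5]
force: [0.8, -0.2, 0.0]
opening: 0.0438
gripper_force: 0.0
```

Call:
carry_out([
  [[0, 0, 0.01, 0, 0], [0, 0, 0.01, 0, 0]],
])

```text
clock: 6.1
tool_pos: [0.4416, -0.0785, 0.0238]
orientation: [180.0, 0.0, 9.5]
force: [-0.3, 1.3, -1.0]
opening: 0.0439
gripper_force: 0.0
```

Call:
carry_out([
  [[0, 0, 0.01, 0, 0], [0, 0, 0.01, 0, 0]],
])

```text
clock: 6.3
tool_pos: [0.4414, -0.0785, 0.0217]
orientation: [-180.0, 0.0, 9.5]
force: [0.4, -0.3, 0.5]
opening: 0.0441
gripper_force: 0.0
```

Call:
carry_out([
  [[0, 0, 0.01, 0, 0], [0, 0, 0.01, 0, 0]],
])

```text
clock: 6.5
tool_pos: [0.4414, -0.0786, 0.0197]
orientation: [180.0, 0.0, 9.5]
force: [0.0, -0.4, 0.2]
opening: 0.0439
gripper_force: 0.0
```

Call:
carry_out([
  [[0, 0, 0.005, 0, 0], [0, 0, 0.005, 0, 0]],
])

```text
clock: 6.7
tool_pos: [0.4415, -0.0785, 0.0189]
orientation: [-180.0, 0.0, 9.5]
force: [0.1, 0.2, 0.2]
opening: 0.0438
gripper_force: 0.0
```

Call:
carry_out([
  [[0, 0, 0.005, 0, 0], [0, 0, 0.005, 0, 0]],
])

```text
clock: 6.9
tool_pos: [0.4415, -0.0785, 0.0179]
orientation: [180.0, 0.0, 9.5]
force: [-0.1, -0.1, 0.0]
opening: 0.0437
gripper_force: 0.0
```

Call:
carry_out([
  [[0, 0, 0.005, 0, 0], [0, 0, 0.005, 0, 0]],
])

```text
clock: 7.1
tool_pos: [0.4415, -0.0785, 0.0168]
orientation: [-180.0, 0.0, 9.5]
force: [-0.6, -0.3, 0.7]
opening: 0.0439
gripper_force: 0.0
```

Call:
carry_out([
  [[0, 0, 0.005, 0, 0], [0, 0, 0.005, 0, 0]],
])

```text
clock: 7.3
tool_pos: [0.4415, -0.0785, 0.0158]
orientation: [-180.0, 0.0, 9.5]
force: [-0.9, 0.3, -0.6]
opening: 0.0436
gripper_force: 0.0
```

```bash
python3 - <<'E'
from h import *
p=ctrl.snapshot('wrist'); q=ctrl.snapshot('scene')
o=ctrl.get_obs();print(o['tool_pos'],o['force'],o['clock'])
u=proj(q,(.46,-.07,.03)).astype(int)
a=cv2.resize(p['color'][150:310,180:460],(748,290),interpolation=2)
b=cv2.resize(q['color'][u[1]-45:u[1]+45,u[0]-70:u[0]+80],(748,300),interpolation=2)
cv2.imwrite('pics/c2.png',np.vstack([a,b])[:,:,::-1])
E
```

```text
[ 0.44147229 -0.07854487  0.01590621] [ 0.01917685  0.83564652 -1.01786181] 7.4
```

View pics/c2.png

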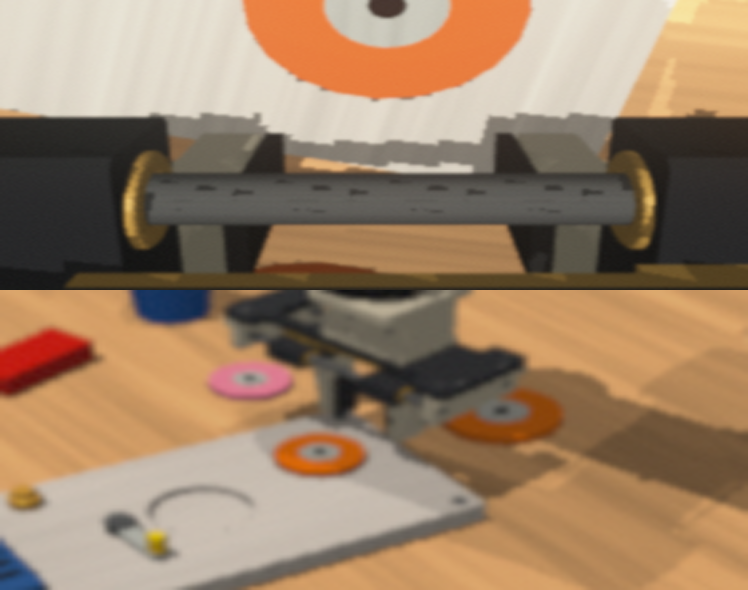

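```bash
python3 - <<'E'
from h import *
p=ctrl.snapshot('wrist'); o=ctrl.get_obs(); T=np.array(o['tool_pos']); a=np.radians(9.5)
f=np.array([np.cos(a),np.sin(a),0]); l=np.array([-np.sin(a),np.cos(a),0])
for dz in (0,.005,.01,.015,.02,.03):
    print(dz,[np.round(proj(p,T+s*.022*l+fx*f+[0,0,dz])) for s in (1,-1) for fx in (.0095,-.0095)])
print(p['camera_matrix'][0,0], 'edge at z=.026',ray(p,(326,150+168/1.81),.026),'and z0', ray(p,(326,150+168/1.81),0))
h=np.array([.5873,-.0545])
for X in [(-155,-85),(-155,85)]:
    b=np.radians(-4.5); print(X, h+np.array([np.cos(b)*X[0]-np.sin(b)*X[1],np.sin(b)*X[0]+np.cos(b)*X[1]])/1000)
E
```

```text
0 [array([291., 206.]), array([292., 234.]), array([359., 206.]), array([359., 234.])]
0.005 [array([290., 209.]), array([291., 237.]), array([360., 209.]), array([359., 237.])]
0.01 [array([289., 211.]), array([290., 240.]), array([361., 211.]), array([360., 240.])]
0.015 [array([288., 214.]), array([289., 243.]), array([362., 214.]), array([361., 243.])]
0.02 [array([287., 216.]), array([288., 247.]), array([363., 216.]), array([362., 247.])]
0.03 [array([285., 223.]), array([286., 255.]), array([366., 222.]), array([364., 254.])]
302.6793553787072 edge at z=.026 [ 0.43051608 -0.08095922] and z0 [ 0.41914472 -0.08293302]
(-155, -85) [ 0.42610879 -0.12707681]
(-155, 85) [0.43944684 0.04239913]
```

The fingertip corners show at (287,223) and (365,223), which fits real tips about 25 mm above the reported TCP. I'll keep lowering and watch the force.

Call:
carry_out([
  [[0.02, 0, 0.02, 0, 0], [0.02, 0, 0.03, 0, 0], [0.02, 0, 0.03, 0, 0]],
])

```text
clock: 7.75
tool_pos: [0.4453, -0.0779, 0.0095]
orientation: [180.0, 0.1, 9.5]
force: [-0.8, 0.1, -0.2]
opening: 0.0435
gripper_force: 0.0
```

Call:
carry_out([
  [[0, 0, 0.01, 0, 0], [0, 0, 0.01, 0, 0]],
])

```text
clock: 7.95
tool_pos: [0.4453, -0.0779, 0.0077]
orientation: [-180.0, 0.0, 9.5]
force: [-0.6, -0.1, -0.4]
opening: 0.0438
gripper_force: 0.0
```

Call:
carry_out([
  [[0, 0, 0.01, 0, 0], [0, 0, 0.01, 0, 0]],
])

```text
clock: 8.15
tool_pos: [0.4453, -0.0779, 0.0058]
orientation: [-180.0, 0.0, 9.5]
force: [0.3, 0.0, 0.1]
opening: 0.0441
gripper_force: 0.0
```

Call:
carry_out([
  [[0, 0, 0.006, 0, 0], [0, 0, 0.006, 0, 0]],
])

```text
clock: 8.35
tool_pos: [0.4454, -0.0779, 0.0047]
orientation: [-180.0, 0.0, 9.5]
force: [0.3, 0.0, 1.2]
opening: 0.0438
gripper_force: 0.0
```

Call:
carry_out([
  [[0, 0, 0.006, 0, 0], [0, 0, 0.006, 0, 0]],
])

```text
clock: 8.55
tool_pos: [0.4454, -0.0779, 0.0034]
orientation: [-180.0, 0.0, 9.5]
force: [-0.4, -0.6, 0.1]
opening: 0.0438
gripper_force: 0.0
```

Call:
carry_out([
  [[0, 0, 0.006, 0, 0], [0, 0, 0.006, 0, 0]],
])

```text
clock: 8.75
tool_pos: [0.4454, -0.0779, 0.0022]
orientation: [180.0, 0.0, 9.5]
force: [-1.0, 0.1, -0.1]
opening: 0.0437
gripper_force: 0.0
```

Call:
carry_out([
  [[0, 0, 0.006, 0, 0], [0, 0, 0.006, 0, 0]],
])

```text
clock: 8.95
tool_pos: [0.4454, -0.0779, 0.001]
orientation: [-180.0, 0.0, 9.5]
force: [0.4, 0.6, -0.7]
opening: 0.0441
gripper_force: 0.0
```

Call:
carry_out([
  [[0, 0, 0.006, 0, 0], [0, 0, 0.006, 0, 0]],
])

```text
clock: 9.15
tool_pos: [0.4455, -0.0778, -0.0001]
orientation: [180.0, -0.0, 9.5]
force: [0.5, -0.3, 0.4]
opening: 0.044
gripper_force: 0.0
```

Call:
carry_out([
  [[0, 0, 0.006, 0, 0], [0, 0, 0.006, 0, 0]],
])

```text
clock: 9.35
tool_pos: [0.4456, -0.0779, -0.0002]
orientation: [180.0, -0.0, 9.5]
force: [-5.9, 2.4, 18.7]
opening: 0.0441
gripper_force: 9.3
```

Call:
carry_out([
  [[0, 0, 0.006, 0, 0], [0, 0, 0.006, 0, 0]],
])

```text
clock: 9.55
tool_pos: [0.4457, -0.0779, -0.0003]
orientation: [180.0, -0.0, 9.6]
force: [-11.2, 4.7, 36.9]
opening: 0.0436
gripper_force: 18.2
```

Contact at a reported z of about 0, at 37 N. I'll back off 1.5 mm and check whether the fingers stand on the face or on the bench.

Call:
carry_out([
  [[0, 0, -0.022, 0, 0], [0, 0, -0.022, 0, 0]],
])

```text
clock: 9.75
tool_pos: [0.446, -0.0777, 0.0025]
orientation: [-180.0, -0.1, 9.5]
force: [-0.1, -0.3, -0.4]
opening: 0.0439
gripper_force: 0.0
```

```bash
python3 - <<'E'
from h import *
p=ctrl.snapshot('wrist'); q=ctrl.snapshot('scene')
o=ctrl.get_obs();print(o['tool_pos'],o['force'],o['clock'])
u=proj(q,(.46,-.07,.03)).astype(int)
a=cv2.resize(p['color'][150:310,180:460],(748,290),interpolation=2)
b=cv2.resize(q['color'][u[1]-35:u[1]+35,u[0]-85:u[0]+85],(748,308),interpolation=2)
cv2.imwrite('pics/c3.png',np.vstack([a,b])[:,:,::-1])
for d in ctrl.silhouettes(p,'disc'): print(round(d['p'],2),np.round(ray(p,np.argwhere(d['mask']).mean(0)[::-1],.032),4),d['mask'].sum())
E
```

```text
[ 0.44546067 -0.07785183  0.00181714] [-0.23732658  0.08408032 -0.69478145] 9.85
0.81 [ 0.4883 -0.0705] 10579
0.68 [ 0.4576 -0.2067] 1093
```

View pics/c3.png

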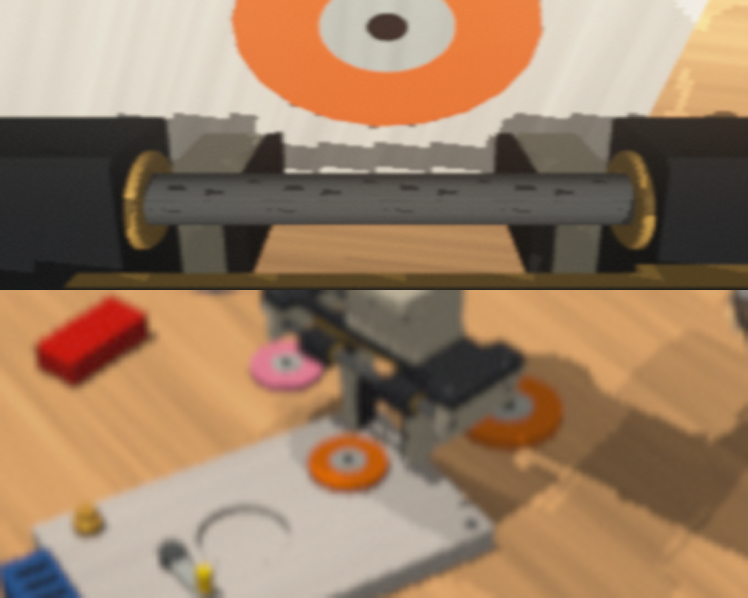

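The fingers stand on the plate, so the true tip height is the reported z plus about 26 mm. I'm 2 mm above the face now. Pushing.

Call:
carry_out([
  [[0.05, 0, 0, 0, 0], [0.11, 0, 0, 0, 0], [0.17, 0, 0, 0, 0], [0.23, 0, 0, 0, 0], [0.29, 0, 0, 0, 0]],
])

```text
clock: 10.4
tool_pos: [0.5039, -0.0681, 0.0017]
orientation: [180.0, 0.0, 9.5]
force: [0.5, 0.3, -0.9]
opening: 0.0436
gripper_force: 0.3
```

```bash
python3 - <<'E'
from h import *
go(.5577,-.0594,.0018,9.5)
p=ctrl.snapshot('wrist')
for d in ctrl.silhouettes(p,'disc'): print(round(d['p'],2),np.round(ray(p,np.argwhere(d['mask']).mean(0)[::-1],.032),4),d['mask'].sum())
for d in ctrl.spot_point(p,'disc'): print(round(d['p'],2),np.round(ray(p,d['centre'],.026),4))
E
```

```text
now [ 0.5039 -0.0681  0.0017] 9.5 open 0.0436 F [ 0.5  0.3 -0.9] t 10.4
delta [ 0.273  0.002 -0.001] 0.0
0.91 [ 0.5327 -0.0635] 10046
0.58 [ 0.4362 -0.2127] 102
0.56 [ 0.532  -0.0627]
```

Call:
carry_out([
  [[0.05, 0, 0, 0, 0], [0.1, 0, 0, 0, 0], [0.15, 0, 0, 0, 0], [0.2, 0, 0, 0, 0], [0.25, 0, 0, 0, 0]],
])

```text
clock: 11.05
tool_pos: [0.5529, -0.0599, 0.0019]
orientation: [180.0, 0.0, 9.5]
force: [-0.7, 0.0, -0.2]
opening: 0.0439
gripper_force: 0.5
```

```bash
python3 - <<'E'
from h import *
go(.5577,-.0594,.0018,9.5)
p=ctrl.snapshot('wrist')
for d in ctrl.silhouettes(p,'disc'):
    r=np.argwhere(d['mask'])[:,::-1]; (c,s,ang)=cv2.fitEllipse(cv2.convexHull(r.astype(np.float32)))
    print(round(d['p'],2),np.round(ray(p,r.mean(0),.026),4),np.round(ray(p,c,.026),4),np.round(s),d['mask'].sum())
E
```

```text
now [ 0.5529 -0.0599  0.0019] 9.51 open 0.0439 F [-0.7  0.  -0.2] t 11.05
delta [0.024 0.002 0.001] 0.0
0.92 [ 0.4712 -0.2122] [ 0.4714 -0.2122] [16. 53.] 439
0.17 [ 0.6232 -0.0551] [ 0.6426 -0.0585] [356. 509.] 67323
```

Call:
carry_out([
  [[0.015, 0, 0, 0, 0], [0.03, 0, 0, 0, 0], [0.035, 0, 0, 0, 0], [0.035, 0, 0, 0, 0]],
])

```text
clock: 11.55
tool_pos: [0.559, -0.0589, 0.002]
orientation: [-180.0, -0.0, 9.5]
force: [1.0, -0.2, -0.6]
opening: 0.0439
gripper_force: 0.0
```

```bash
python3 - <<'E'
from h import *
go(.5577,-.0594,.0018,9.5)
p=ctrl.snapshot('wrist')
im=np.vstack([p['color'][:300], cv2.resize(rect(p,.026,.55,.69,-.11,.01),None,fx=1.2,fy=1.2)[:,:].copy()[:0].reshape(0,288,3)]) if 0 else p['color'][:310]
cv2.imwrite('pics/d1.png',cv2.resize(im,(800,388))[:,:,::-1])
E
```

```text
now [ 0.559  -0.0589  0.002 ] 9.5 open 0.0439 F [ 1.  -0.2 -0.6] t 11.55
delta [-0.007  0.002  0.001] 0.0
```

View pics/d1.png

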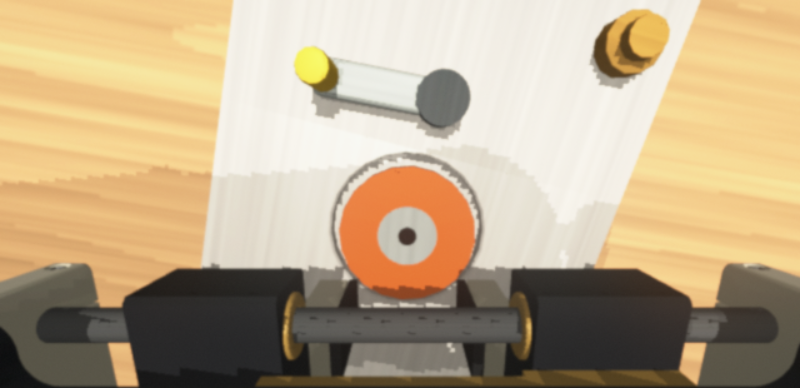

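The disc lies inside the recess circle, centred at about (407,237), with a gap of about 5.5 mm at the far side and no contact force. A few millimetres more at the same height will confirm it is seated, since nothing should be touched. Then I'll lift.

Call:
carry_out([
  [[0.01, 0, 0, 0, 0], [0.02, 0, 0, 0, 0], [0.025, 0, 0, 0, 0]],
])

```text
clock: 11.9
tool_pos: [0.5641, -0.058, 0.002]
orientation: [180.0, -0.0, 9.5]
force: [0.2, -0.2, -0.3]
opening: 0.044
gripper_force: 0.0
```

Call:
carry_out([
  [[0, 0, -0.15, 0, 0], [0, 0, -0.4, 0, -1], [0, 0, -0.5, 0.02, -1], [0, 0, -0.5, 0.026, -1], [0, 0, -0.5, 0.026, -1]],
])

```text
clock: 12.4
tool_pos: [0.5643, -0.0579, 0.1029]
orientation: [-180.0, -0.1, 0.1]
force: [-0.1, 0.3, 0.6]
opening: 0.0174
gripper_force: 0.0
```

```bash
python3 - <<'E'
from h import *
p=ctrl.snapshot('wrist')
for n,z in [('recess',.018),('disc',.018),('keeper_knob',.045),('keeper_pivot',.026)]:
    for d in ctrl.spot_point(p,n)[:2]: print(n,round(d['p'],2),np.round(ray(p,d['centre'],z),4))
o=p['color'].astype(int); m=((o[...,0]>170)&(o[...,1]>60)&(o[...,1]<150)&(o[...,2]<90)).astype(np.uint8)
for c in cv2.findContours(m,0,1)[0]:
    if cv2.contourArea(c)>300: e=cv2.fitEllipse(c); print('orange',np.round(ray(p,e[0],.026),4),np.round(e[1]),'ext',np.round([ray(p,c[c[:,0,1].argmin(),0],.026),ray(p,c[c[:,0,1].argmax(),0],.026)],4).tolist())
m=((o[...,0]>180)&(o[...,1]>170)&(o[...,2]<110)).astype(np.uint8)
for c in cv2.findContours(m,0,1)[0]:
    if cv2.contourArea(c)>40: (u,r)=cv2.minEnclosingCircle(c); print('yellow',np.round(ray(p,u,.05),4),r)
save(p,'e1.png'); x=ctrl.get_obs(); print(x['joint_pos'])
go(.671,-.0145,.06,0)
E
```

```text
disc 0.97 [ 0.4516 -0.2155]
disc 0.75 [ 0.5873 -0.055 ]
keeper_knob 0.78 [ 0.645  -0.0134]
orange [ 0.5863 -0.0547] [65. 66.] ext [[0.6146, -0.0511], [0.5571, -0.0472]]
yellow [ 0.6434 -0.0133] 7.347161293029785
yellow [ 0.6726 -0.1207] 12.54003620147705
[ 1.38993921e+01  1.53349068e+01 -2.07964455e+01 -4.13980582e-03
 -5.39544095e+01  7.62884554e+01]
now [ 0.5634 -0.0581  0.1012] 0.19 open 0.0014 F [-0.2  0.5  0. ] t 12.65
delta [ 0.539 -0.216  0.206] 0.0005
```

The disc is seated: its centre is (0.586,-0.055), and the extra push met nothing. Next I'll move behind the knob at (0.6435,-0.0133) with the fingers closed.

Call:
carry_out([
  [[0.25, -0.1, 0, 0, -1], [0.5, -0.2, 0.1, 0, -1], [0.54, -0.216, 0.2, 0, -1], [0.54, -0.216, 0.3, 0, -1], [0.54, -0.216, 0.3, 0, -1]],
])

```text
clock: 13.15
tool_pos: [0.6693, -0.0148, 0.0373]
orientation: [179.9, 0.4, 0.1]
force: [-0.0, -0.4, -0.2]
opening: 0.0
gripper_force: 0.0
```

```bash
python3 - <<'E'
from h import *
go(.672,-.0145,.016,0)
p=ctrl.snapshot('wrist'); 
P=np.array([.6421,-.0588])
for th in range(0,100,10):
    k=np.radians(85.5+th); yaw=min(th-2,78); a=np.radians(yaw)
    print(th,yaw,np.round(P+.045*np.array([np.cos(k),np.sin(k)])+.0155*np.array([np.cos(a),np.sin(a)]),4))
E
```

```text
now [ 0.6693 -0.0148  0.0373] 0.15 open 0.0 F [-0.  -0.4 -0.2] t 13.15
delta [ 0.014 -0.001  0.107] 0.0004
0 -2 [ 0.6611 -0.0145]
10 8 [ 0.6531 -0.0118]
20 18 [ 0.6448 -0.0106]
30 28 [ 0.6364 -0.0109]
40 38 [ 0.6282 -0.0126]
50 48 [ 0.6204 -0.0157]
60 58 [ 0.6132 -0.0202]
70 68 [ 0.607  -0.0258]
80 78 [ 0.6018 -0.0324]
90 78 [ 0.6005 -0.0401]
```

Call:
carry_out([
  [[0.014, 0, 0.05, 0, -1], [0.014, 0, 0.09, 0, -1], [0.014, 0, 0.107, 0, -1], [0.014, 0, 0.107, 0, -1]],
])

```text
clock: 13.6
tool_pos: [0.6742, -0.0147, 0.0204]
orientation: [180.0, 0.0, 0.1]
force: [-1.3, 0.1, 0.1]
opening: 0.0002
gripper_force: 0.0
```

```bash
cat > w.py <<'E'
from h import *
import sys
# plan of one call: rows through thetas given, from the pose now
P=np.array([.6421,-.0588]); o=ctrl.get_obs(); t=o['tool_pos']; y0=o['orientation'][2]; a0=np.radians(y0)
print(np.round(t,4),round(y0,1),np.round(o['force'],1),round(o['clock'],2))
for th in map(float,sys.argv[1:]):
    k=np.radians(85.5+th); yaw=min(th-2,80); a=np.radians(yaw)
    d=P+.045*np.array([np.cos(k),np.sin(k)])+.0155*np.array([np.cos(a),np.sin(a)])-t[:2]
    print(th,[round(float(v),3) for v in ((np.cos(a0)*d[0]+np.sin(a0)*d[1])/.2,(np.sin(a0)*d[0]-np.cos(a0)*d[1])/.2,(t[2]-.0155)/.2,(y0-yaw)/360)])
E
python3 w.py 0 7 14 21 28
```

```text
[ 0.6742 -0.0147  0.0204] 0.1 [-1.3  0.1  0.1] 13.6
0.0 [-0.065, -0.001, 0.025, 0.006]
7.0 [-0.093, -0.011, 0.025, -0.014]
14.0 [-0.122, -0.018, 0.025, -0.033]
21.0 [-0.151, -0.021, 0.025, -0.052]
28.0 [-0.18, -0.02, 0.025, -0.072]
```

Call:
carry_out([
  [[-0.065, 0, 0.01, 0, -1], [-0.093, -0.011, 0.01, -0.014, -1], [-0.122, -0.018, 0.01, -0.033, -1], [-0.151, -0.021, 0.01, -0.052, -1], [-0.18, -0.02, 0.01, -0.072, -1]],
])

```text
clock: 14.1
tool_pos: [0.6392, -0.0105, 0.0195]
orientation: [180.0, -0.1, 26.4]
force: [1.3, -0.9, 0.2]
opening: 0.0005
gripper_force: 0.5
```

```bash
python3 w.py 35 42 49 56 63
```

```text
[ 0.6392 -0.0105  0.0195] 26.4 [ 1.3 -0.9  0.2] 14.1
35.0 [-0.034, -0.01, 0.02, -0.018]
42.0 [-0.062, -0.016, 0.02, -0.038]
49.0 [-0.092, -0.018, 0.02, -0.057]
56.0 [-0.121, -0.017, 0.02, -0.077]
63.0 [-0.15, -0.012, 0.02, -0.096]
```

Contact is about 1.5 N, so the knob is moving. I'm continuing round.

Call:
carry_out([
  [[-0.034, -0.01, 0.01, -0.018, -1], [-0.062, -0.016, 0.01, -0.038, -1], [-0.092, -0.018, 0.01, -0.057, -1], [-0.121, -0.017, 0.01, -0.077, -1], [-0.15, -0.012, 0.01, -0.096, -1]],
])

```text
clock: 14.6
tool_pos: [0.6119, -0.0216, 0.0178]
orientation: [179.8, -0.1, 60.9]
force: [1.7, 0.1, -1.3]
opening: 0.0004
gripper_force: 1.1
```

```bash
python3 w.py 70 77 84 89 91
```

```text
[ 0.6119 -0.0216  0.0178] 60.9 [ 1.7  0.1 -1.3] 14.6
70.0 [-0.03, -0.011, 0.011, -0.02]
77.0 [-0.059, -0.017, 0.011, -0.039]
84.0 [-0.088, -0.016, 0.011, -0.053]
89.0 [-0.106, -0.009, 0.011, -0.053]
91.0 [-0.113, -0.006, 0.011, -0.053]
```

Call:
carry_out([
  [[-0.03, -0.011, 0, -0.02, -1], [-0.059, -0.017, 0, -0.039, -1], [-0.08, -0.017, 0, -0.053, -1], [-0.095, -0.013, 0, -0.053, -1], [-0.1, -0.011, 0, -0.053, -1]],
])

```text
clock: 15.1
tool_pos: [0.5997, -0.0379, 0.0174]
orientation: [179.9, -0.1, 79.5]
force: [1.7, 2.9, 1.3]
opening: 0.0002
gripper_force: 1.8
```

```bash
python3 w.py 89 90 91 92
```

```text
[ 0.5997 -0.0379  0.0174] 79.5 [1.7 2.9 1.3] 15.1
89.0 [-0.006, 0.003, 0.01, -0.001]
90.0 [-0.01, 0.003, 0.01, -0.001]
91.0 [-0.014, 0.003, 0.01, -0.001]
92.0 [-0.018, 0.004, 0.01, -0.001]
```

Call:
carry_out([
  [[-0.005, 0, 0, 0, -1], [-0.01, 0, 0, 0, -1], [-0.01, 0, 0, 0, -1]],
])

```text
clock: 15.4
tool_pos: [0.5998, -0.0386, 0.0173]
orientation: [179.9, -0.1, 79.6]
force: [0.1, 8.0, 3.6]
opening: 0.0001
gripper_force: 3.7
```

Call:
carry_out([
  [[-0.005, 0, 0, 0, -1], [-0.005, 0, 0, 0, -1]],
])

```text
clock: 15.6
tool_pos: [0.5998, -0.039, 0.0173]
orientation: [179.8, -0.1, 79.6]
force: [1.6, 10.2, 4.6]
opening: 0.0003
gripper_force: 4.9
```

The force has climbed to 10 N with almost no motion, so the keeper is at its stop. I'll back off, lift and check.

Call:
carry_out([
  [[0.05, 0, 0, 0, -1], [0.1, 0, 0, 0, -1], [0.1, 0, -0.2, 0, -1], [0.1, 0, -0.45, 0, -1], [0.1, 0, -0.6, 0, -1]],
])

```text
clock: 16.1
tool_pos: [0.6026, -0.021, 0.1397]
orientation: [179.9, 0.0, 79.7]
force: [1.3, 0.2, -0.9]
opening: 0.0003
gripper_force: 0.0
```

Call:
carry_out([
  [[0.25, 0.2, -0.1, 0.02, -1], [0.5, 0.4, -0.2, 0.04, -1], [0.6, 0.4, -0.2, 0.06, -1], [0.6, 0.4, -0.2, 0.08, -1], [0.6, 0.4, -0.2, 0.1, -1]],
])

```text
clock: 16.6
tool_pos: [0.7021, 0.0842, 0.1753]
orientation: [-180.0, 0.1, 43.4]
force: [-0.6, -0.4, -0.3]
opening: 0.0001
gripper_force: 0.0
```

```bash
python3 - <<'E'
from h import *
o=ctrl.get_obs(); print(o['tool_pos'],o['orientation'],o['clock'],o['force'])
p=ctrl.snapshot('wrist'); q=ctrl.snapshot('scene'); t=ctrl.snapshot('top')
for n,pp in (('w',p),('s',q),('t',t)):
    for d in ctrl.spot_point(pp,'keeper_knob')[:2]:
        k=ray(pp,d['centre'],.045); v=k-[.6421,-.0588]; print(n,round(d['p'],2),np.round(k,4),'theta',np.degrees(np.arctan2(v[1],v[0]))%360-85.5, np.hypot(*v))
u=proj(q,(.58,-.06,.03)).astype(int)
im=np.vstack([cv2.resize(q['color'][u[1]-40:u[1]+40,u[0]-80:u[0]+80],(600,300),interpolation=2),cv2.resize(t['color'][110:240,250:510],(600,300),interpolation=2)])
cv2.imwrite('pics/f1.png',im[:,:,::-1])
E
```

```text
[0.70205348 0.08422841 0.17530963] [-1.79956453e+02  1.20469907e-01  4.34495487e+01] 16.6 [-0.56835031 -0.44025218 -0.32051415]
s 0.66 [ 0.6049 -0.0566] theta 91.11202574795601 0.03724522559284001
t 0.41 [ 0.5958 -0.0539] theta 88.50585470804518 0.04660104532938692
```

View pics/f1.png

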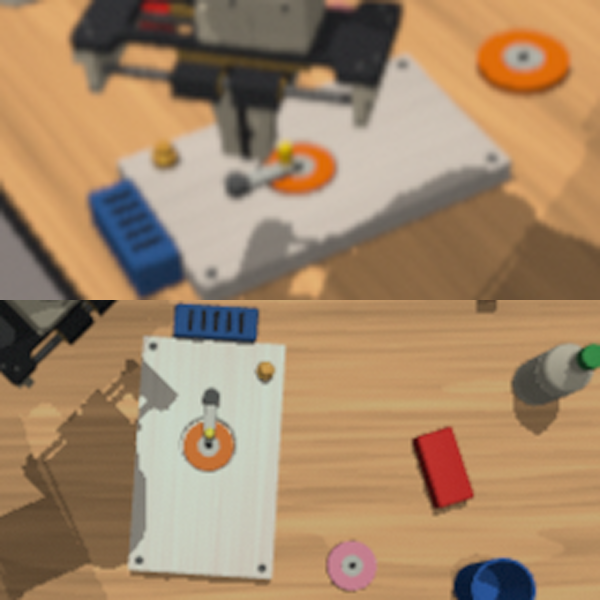

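The final views show the keeper along -x over the seated disc: pivot at (210,397), knob at (209,433), and nothing touched. The measured angle is about 90°, and the nut and other items are where they were.

```bash
python3 -c "
from plant import ctrl
print(ctrl.close_job())"
```

```text
the job is handed in; nothing more can be done
None
```

The orange disc is seated flat in the recess, the keeper arm is pushed round to its stop over it, and the job was handed in at about 17 s of the 53 s allowed; no verdict came back.

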